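# Press a jar lid home with the capping clamp

## Robot

A 7-joint arm with a two-finger parallel gripper is mounted at the origin on the work surface. World frame = base frame: x ahead of the robot, y to its left, z up, the work surface at z = 0. Lengths are in m, angles in rad, forces in N, time in s.
With the tool pointing down it reaches from about 0.425 to 0.8 m from the base axis. Payload 8.3 kg.
Tool frame: the origin (TCP) lies midway between the tips of the shut fingers; the grasp point (between the pads) lies 19 mm behind it (arm.grip_point_offset is the distance from the TCP to the grasp point, in m); z points along the fingers, y is the line along which they close (so a half turn about z gives the same grasp; the last joint's range is limited). The gripper opens to 85 mm and grips with 20 to 120 N. Pads are 22 mm wide; open, the fingers measure 114 mm over their backs; the gripper's body (76 mm by 85 mm) begins 54 mm behind the grasp point. The pads swing forward as they close: fully open they stand 13 mm farther back than shut.
Start: joints at [-1.179, 0.383, 0.016, 1.37, -0.006, 1.388, -0.046], TCP at [0.274, 0.561, 0.231] pointing down, gripper open.
Joint ranges: [-2.95, 2.95], [-0.25, 2.06], [-1.52, 1.56], [0.18, 2.33], [-1.44, 4.58], [0.02, 2.06], [-3.01, 3.01]. Speed limits (rad/s): [2.39, 2.39, 3.01, 3.01, 3.14, 3.14, 3.14].

## Interface

Orientations are given as a unit quaternion [x, y, z, w].
In Python, from bench import arm, cams, finish_job gives the robot as it stands.
- The arm moves only by the tool step_arm, never from a script. Its argument "increments" is a list of rows, each a list of 3 entries, a list of its own where there are three numbers: the shift along the tool's x, y, z in m, then the turn, a rotation vector about the tool's x, y, z in degrees, then the opening, from -1 (shut) to 1 (fully open), so that 0 is half open. In form: [[[dx, dy, dz], [ax, ay, az], gripper], ...]. A call has exactly 10 rows; each row is the pose to reach, as a shift and turn from the pose commanded when the call began, along the tool's axes at that moment; what a row does not reach only later rows make up. A row lasts 1/12 s, in which the tool goes at most 41.7 mm and 7.16 degrees, less where a joint would pass 70% of its speed; a pose out of reach is approached as far as the arm can. A call with a gripper value outside its range is refused whole. The fingers move at their own pace and stop on an object; "grip_force" is the grip in N (left out, the last holds). Time passes only in rows, so rows that repeat a pose let the fingers close, or fill a call up. It gives the time, the measured TCP pose, the force, the opening and the grip force at its end, in the units of the state.
- arm.observe(): the state, without advancing time (a new reading comes with each control period).
- cams.read_camera(name): name is "side" or "top"; returns the picture (384x512x3 uint8, red, green, blue); there is no depth.
- cams.calibration(name): a dict with "K" (3x3 intrinsics, pixels), "cam_to_world" (4x4, takes a point from camera to world coordinates). Camera axes: x right, y down, z forward; pixel columns grow to the right and rows downward; lengths in m; the calibration is good to about 2 mm. A picture is of the moment at which its call begins. calibration takes no time and is no camera call.
- finish_job(): hands the job in; it is judged then, once.
The state is a dict: "time": time; "joint_pos": joint angles; "joint_vel": joint speeds; "effort": joint torques, N m; "tcp_pos": TCP position; "orientation": TCP orientation; "force": force on the tool from outside, world axes, zero at the start; "torque": the same for the moment, N m; "gripper_width": opening from 0.0 (shut) to 1.0 (fully open); "grasp_force": force on a finger pad.
Only numpy, scipy, OpenCV 4.12 (cv2) and the standard library are available. Lean on these libraries where they do the work, as an engineer would, in place of code of your own. Each camera call takes 0.05 s, during which the arm holds its last target. There are 200 camera calls.

## Task

A jar with its lid only lightly set on stands in the bench capping clamp. Turn the height dial clockwise until its white pointer stands at the long mark, then swing the clamp's handle over centre until it locks and let go, so that the clamp on its own holds the lid pressed fully down; then swing the handle all the way back open and leave it there, with the dial still at the mark and the jar standing in its nest. Do not touch the jar or its lid with the hand, and leave the other things on the counter where they are.

Things in the scene. Friction and masses are not known exactly. Their poses are not given: they have to be found in the camera images.
- clamp: The bench capping clamp, fixed to the counter: aluminium base plate 235 x 195 x 12 mm with a steel column, a nest with a jar, a dial and a toggle handle. Origin on the counter under the column; local x runs from the column to the jar (nest at x = 100 mm), z is up, the dial is on the +y side. The plate spans x -78 to 158, y -53 to 143 mm.
- dial (a joint): Height dial, rad: 0 at its anticlockwise stop, grows clockwise seen from above, end stop 3.4; starts from 0 to 0.7. Stiff (0.2 N m), stays where left. The long white mark on its scale is at 2.6; at the mark means within 0.14. Each rad lowers the clamp's head, arm and handle by 2.5 mm; well short of the mark the pad cannot press the lid home.
- dial_grip (a point): Where to grip the dial: on its vertical axis, 46 mm above the counter, 10 mm below the top of its finger bar (42 mm long, 14 wide, 30 high), which stands on a disc of radius 25 mm, top 26 mm above the counter. Site x axis: along the bar, away from the pointer. Fixed at clamp x = -20, y = 105 mm.
- mark (a point): Middle of the long white mark (16 x 4 mm) on the dial's round steel scale, 37 mm from the dial's axis, 0.54 rad from clamp +x towards clamp +y; four other marks are short (5 mm). The dial's pointer is the white line on one half of its bar; it lies along clamp -x when the dial reads 0.
- handle (a joint): Toggle handle, rad: 0 fully open (points back from the column, away from the jar, 0.26 rad above level); grows as it swings up and over towards the jar; elevation above clamp -x = 0.26 + value. Dead centre 1.60; stop 1.75, leaning 0.44 rad past upright, where a spring keeps it locked. Locked means above 1.66, fully open below 0.12.
- handle_hinge (a point): The handle's hinge axis (level, along clamp y), in the clamp's head, about 168 mm above the counter, at clamp x = -24, y = 0 mm. It drives the arm with the rubber pad onto the lid: from about 1.1 rad the grip resists, up to some 15 N, to nothing at dead centre, then is pulled to the stop; unlocking takes some 5 N. Let go near upright (0.9 to 1.1) it stays.
- grip: The black round handle grip, diameter 20 mm, on a flat steel bar (10 x 14 mm). Origin on the grip's axis 115 mm from the hinge; the grip runs 45 mm hingeward of it and 28 mm outward. Local x: outward; y: along the hinge axis. A pinch from above at its sides (along y) lets it turn between the pads but slips under the closing load; to press, hold it along its length, fingers before and behind.
- lid (a joint): Depth of the lid on the jar, m: 0 standing 5 mm proud, 0.005 fully home; pressing it on takes about 20 N. Starts between 0 and 0.001. Home means beyond 0.004.
- jar: The amber glass jar in the nest, diameter 64 mm, 70 mm high without its steel lid (diameter 66 mm, 13 mm high). Origin at the middle of its underside, on the base plate. Not to be touched.
- nest (a point): Centre of the nest's floor, 12 mm above the counter: a low black ring, inner diameter 69 mm, 8 mm high.
- jar_wide: Bystander: closed amber jar, diameter 84 mm, 101 mm high. Origin under its middle.
- jar_small: Bystander: closed green jar, diameter 48 mm, 61 mm high. Origin under its middle.
- jar_next: Bystander: amber jar without lid, diameter 64 mm, 70 mm high. Origin under its middle.
- lid_spare: Bystander: loose steel lid lying flat, diameter 66 mm, 13 mm high. Origin under its middle.
- tin: Bystander: green tin, diameter 74 mm, 110 mm high. Origin under its middle.
- cup: Bystander: white ceramic cup, diameter 80 mm, 85 mm high. Origin under its middle.
- scraper: Bystander: spatula lying flat, 260 mm long. Origin at its middle.

How it is judged:
On the way, in this order (a step that is already met when the one before it is completed fails the run):
1. the dial stands at the long mark while the clamp is still open (value of joint dial between 2.46 and 2.74 rad and value of joint handle below 0.3 rad), for 0.2 s.
2. the handle is locked over centre and let go, the lid is fully home, the dial is still at the mark (value of joint dial between 2.46 and 2.74 rad and value of joint handle above 1.66 rad and value of joint lid above 0.004 m and contact force between grip and the fingers below 0.3 N), for 0.2 s.
At the end, for the whole second after the job is handed in: The handle is back fully open (below 0.12 rad), the lid is fully home on the jar (within 1 mm), the dial stands at the long mark (within 0.14 rad), and the jar stands at rest and upright (within 0.06 rad) in its nest (within 6 mm of the centre) (value of joint dial between 2.46 and 2.74 rad and value of joint handle below 0.12 rad and value of joint lid above 0.004 m and angle between jar's own z axis and vertical below 0.06 rad and horizontal distance between jar and nest below 0.006 m and linear speed of jar below 0.02 m/s); the robot touches nothing.
It fails at once if the hand presses on the jar or its lid (contact force between jar and the fingers above 2 N or contact force between jar and the arm above 2 N).
It fails at once if another thing on the counter is shifted by more than 30 mm (distance of any of jar_wide, jar_small, jar_next, lid_spare, tin, cup, scraper from where it was at the start of the episode above 0.03 m).
It also fails if it takes over 72 s, if anything falls off the work surface, if the arm or the gripper's body presses on something with over 40 N, if the wrist force passes 120 N, or if a joint passes its speed limit or range.

## Working session

There is one attempt and no reset: what is moved stays moved. The work goes in short steps, Python scripts to look and compute and a tool call to move; the robot and the scene stay as the last step left them, time stands still between calls to the robot, and variables do not carry over. Pictures are saved under pics/ and viewed, at most 11 in all, crops included, and the job is handed in when it is done.

Besides the shell and the picture viewer there is one more tool, called after "Call:" as name([rows], argument=value, ...), one row to a line, values as JSON. step_arm: Moves the arm, as the interface text tells. Its arguments: {"type":"object","properties":{"increments":{"type":"array","items":{"type":"array"}},"grip_force":{"type":"number"}},"required":["increments"]}

```bash
mkdir -p pics; ls; python3 - <<'E'
from bench import arm,cams
import cv2,numpy as np
for n in("side","top"):
    im=cams.read_camera(n); cv2.imwrite(f"pics/{n}0.png",im[:,:,::-1])
    cv2.imwrite(f"pics/{n}0b.png",cv2.resize(im[:,:,::-1],(800,600),interpolation=cv2.INTER_CUBIC))
    c=cams.calibration(n); print(n,np.round(c["K"],1).tolist(),np.round(c["cam_to_world"],3).tolist())
print(arm.observe(), arm.grip_point_offset)
E
```

```text
pics
side [[442.5, 0.0, 246.5], [0.0, 442.5, 199.5], [0.0, 0.0, 1.0]] [[0.917, -0.223, 0.329, 0.175], [-0.398, -0.49, 0.776, -1.119], [-0.012, -0.843, -0.538, 0.882], [0.0, 0.0, 0.0, 1.0]]
top [[359.0, 0.0, 262.2], [0.0, 359.0, 194.8], [0.0, 0.0, 1.0]] [[-0.025, -0.995, 0.098, 0.512], [-0.999, 0.023, -0.022, -0.031], [0.02, -0.099, -0.995, 1.072], [0.0, 0.0, 0.0, 1.0]]
{'time': 0.1, 'joint_pos': array([-1.17891597,  0.38416813,  0.01633843,  1.37109945, -0.00630014,
        1.38817077, -0.04649134]), 'joint_vel': array([ 2.18727376e-04, -1.42344707e-03, -7.61988494e-04, -1.58732839e-03,
       -2.47736223e-04, -1.22789732e-03, -5.20490697e-05]), 'effort': array([ 3.70831680e-03, -6.29143310e+01,  8.48113988e-01, -3.72757316e+01,
        1.69613661e-02,  1.05831752e-02, -4.40194799e-05]), 'tcp_pos': array([0.27428291, 0.56107966, 0.23034698]), 'orientation': array([ 2.25384080e-01,  9.74269577e-01, -8.76965664e-04, -1.95973612e-04]), 'force': array([ 0.62972923, -0.13722209, -0.30260073]), 'torque': array([-0.05362969,  0.00942938,  0.02011947]), 'grasp_force': 0.0, 'gripper_width': 1.0022598683661457} 0.0187
```

View pics/top0b.png

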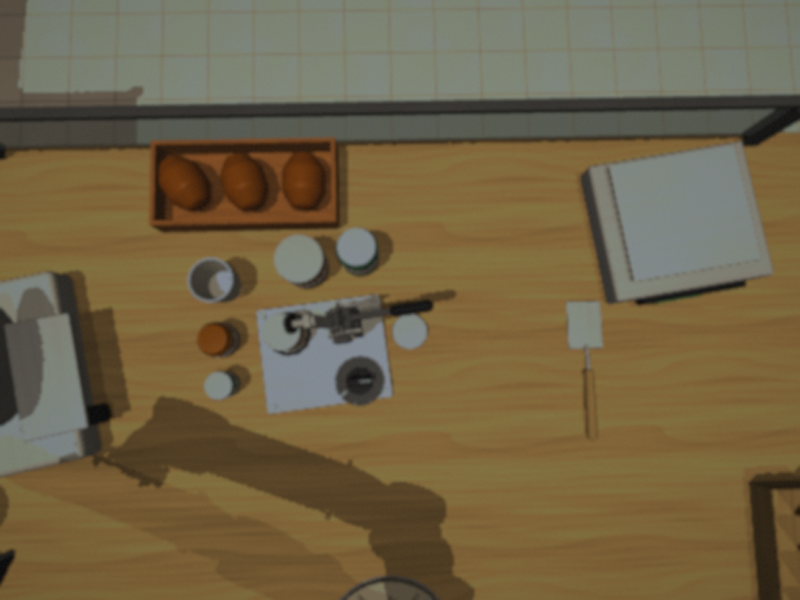

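View pics/side0b.png

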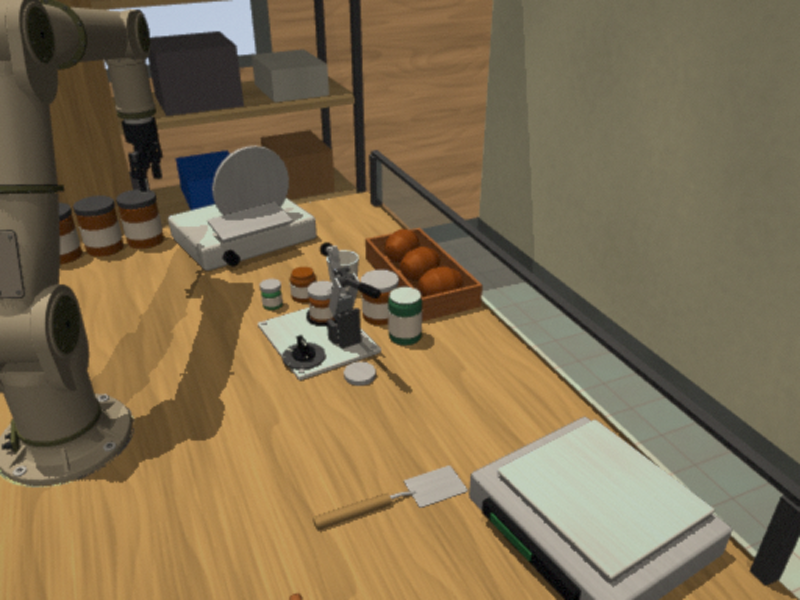

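The top view shows the plate with corners near (257,310), (380,295), (392,397) and (268,412) at the 800 px scale. The dial is at (360,380), the column at (347,322), the jar at (287,335) and the handle tip at (430,305). So clamp +x runs roughly along world +y.

```bash
cat > h.py <<'E'
import numpy as np, cv2
from bench import arm,cams
def cal(n): c=cams.calibration(n); return np.array(c["K"]),np.array(c["cam_to_world"])
def ray(n,p):
    K,T=cal(n); d=T[:3,:3]@np.linalg.solve(K,[p[0],p[1],1.]); return T[:3,3],d
def plane(n,p,z): o,d=ray(n,p); return o+d*(z-o[2])/d[2]
def tri(pt,ps):
    (a,u),(b,v)=ray("top",pt),ray("side",ps)
    s=np.linalg.lstsq(np.c_[u,-v],b-a,rcond=None)[0]; P,Q=a+s[0]*u,b+s[1]*v
    return (P+Q)/2,np.linalg.norm(P-Q)
def proj(n,P):
    K,T=cal(n); q=K@(T[:3,:3].T@(np.asarray(P)-T[:3,3])); return q[:2]/q[2]
E
cat > m.py <<'E'
from h import *
im=cv2.imread("pics/top0.png"); s=cv2.imread("pics/side0.png")
hsv=cv2.cvtColor(im,cv2.COLOR_BGR2HSV)
m=((hsv[...,1]<70)&(hsv[...,2]>110)).astype(np.uint8)
roi=np.zeros_like(m); roi[182:270,158:256]=1; m*=roi
m=cv2.morphologyEx(m,cv2.MORPH_OPEN,np.ones((3,3)))
n,l,st,_=cv2.connectedComponentsWithStats(m); k=1+np.argmax(st[1:,4]); ys,xs=np.nonzero(l==k)
W=np.array([plane("top",(x,y),.012)[:2] for x,y in zip(xs,ys)])
r=cv2.minAreaRect((W*1000).astype(np.float32)); print(r, cv2.boxPoints(r).tolist())
a=cv2.resize(im[180:275,150:285],None,fx=5.5,fy=5.5,interpolation=cv2.INTER_CUBIC)
b=cv2.resize(s[145:250,160:280],None,fx=5,fy=5,interpolation=cv2.INTER_CUBIC)
cv2.imwrite("pics/a.png",cv2.convertScaleAbs(a,alpha=1.5)); cv2.imwrite("pics/b.png",cv2.convertScaleAbs(b,alpha=1.4))
E
python3 m.py
```

```text
Traceback (most recent call last):
  File "m.py", line 8, in <module>
    W=np.array([plane("top",(x,y),.012)[:2] for x,y in zip(xs,ys)])
                ~~~~~^^^^^^^^^^^^^^^^^^
  File "h.py", line 6, in plane
    def plane(n,p,z): o,d=ray(n,p); return o+d*(z-o[2])/d[2]
                          ~~~^^^^^
  File "h.py", line 5, in ray
    K,T=cal(n); d=T[:3,:3]@np.linalg.solve(K,[p[0],p[1],1.]); return T[:3,3],d
        ~~~^^^
  File "h.py", line 3, in cal
    def cal(n): c=cams.calibration(n); return np.array(c["K"]),np.array(c["cam_to_world"])
                  ~~~~~~~~~~~~~~~~^^^
ValueError: time passes only in moves, steps and waits
```

Cache the calibration.

```bash
sed -i 's/^def cal(n).*/from functools import lru_cache\n@lru_cache\ndef cal(n): c=cams.calibration(n); return np.array(c["K"]),np.array(c["cam_to_world"])/' h.py; python3 m.py
```

```text
((529.4382934570312, 109.68540954589844), (196.5651092529297, 236.34608459472656), 6.5383148193359375) [[418.33892822265625, 215.89865112304688], [445.25103759765625, -18.91022491455078], [640.5376586914062, 3.47216796875], [613.6255493164062, 238.28103637695312]]
```

View pics/a.png

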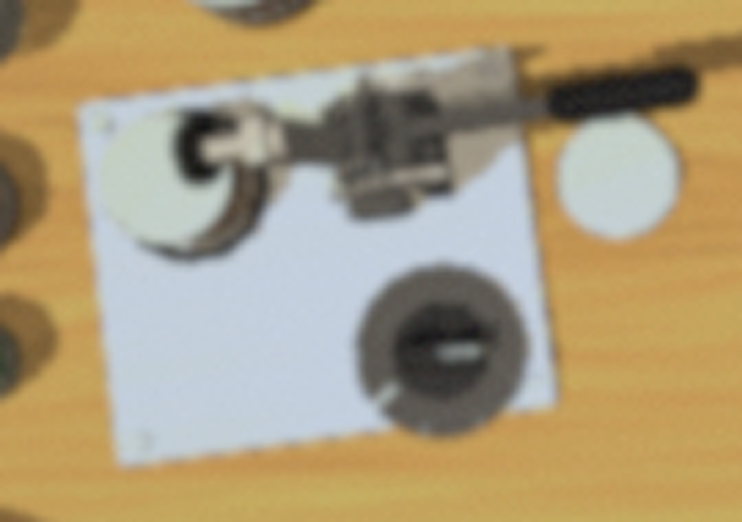

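View pics/b.png

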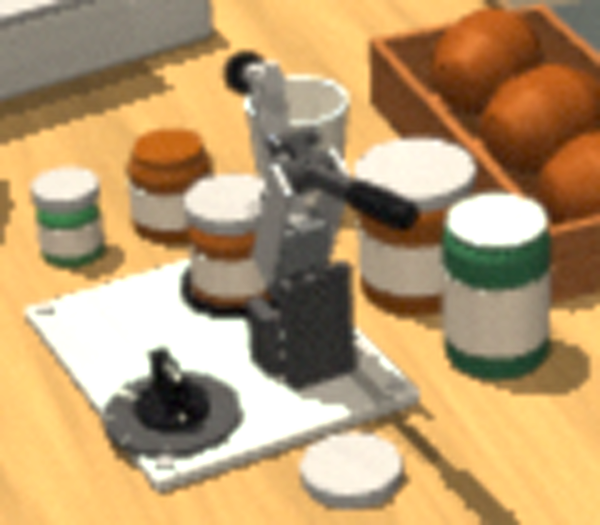

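Plate fit is 236 x 196 mm, which matches the given size. In the top crop the grip spans (555,100) to (692,83), the bar is at about (445,348) and the pointer points right. The long mark is at (385,398). In the side crop the grip tip is at (405,212), and the bar top at (160,355).

```bash
cat >> h.py <<'E'
ex=np.array([-.1138,.9935,0]); ey=np.array([-.9935,-.1138,0]); O=np.array([.5294,.1097,0])-.04*ex-.045*ey
def L(p): d=np.asarray(p)-O; return np.round([d@ex*1000,d@ey*1000,p[2]*1000],1)
def Wd(x,y,z): return O+(x*ex+y*ey)/1000+np.array([0,0,z/1000])
E
python3 - <<'E'
from h import *
A=lambda x,y:((x+.5)/5.5-.5+150,(y+.5)/5.5-.5+180)
B=lambda x,y:((x+.5)/5-.5+160,(y+.5)/5-.5+145)
for n,a,b in[("griptip",(690,84),(405,212)),("gripin",(557,101),(352,188)),("jarlidspare",(618,178),(352,463)),("bar ends",(488,345),(180,395)),("scale",(443,350),(173,412))]:
    P,e=tri(A(*a),B(*b)); print(n,np.round(P,4),L(P),round(e*1000,1))
for n,a,z in[("mark",(385,397),.016),("bar",(445,345),.056),("ptr0",(442,350),.056),("ptr1",(484,350),.056),("scale c",(443,351),.016)]: print(n,L(plane("top",A(*a),z)))
print("dial",Wd(-20,105,46),"grip",Wd(-24-115*np.cos(.26),0,168+115*np.sin(.26)))
for n,p in[("dial",Wd(-20,105,56))]: print(proj("top",p),A(445,345),proj("side",p))
E
```

```text
griptip [ 0.5967 -0.0813  0.211 ] [-1.574e+02 -2.000e-01  2.110e+02] 1.3
gripin [ 0.5892 -0.0219  0.198 ] [-97.5   0.6 198. ] 4.2
jarlidspare [ 0.5669 -0.0529  0.0147] [-125.8   26.2   14.7] 2.6
bar ends [0.4789 0.0173 0.0489] [-46.  105.7  48.9] 1.9
scale [0.4777 0.042  0.0192] [-21.4 104.1  19.2] 1.8
mark [ 12.6 125.1  16. ]
bar [-25.1 101.6  56. ]
ptr0 [-23.2 103.9  56. ]
ptr1 [-44.4 106.9  56. ]
scale c [-20.8 105.5  16. ]
dial [0.476618 0.043262 0.046   ] grip [ 0.59403785 -0.05917547  0.19756426]
[228.85756156 243.78227088] (230.5, 242.3181818181818) [192.63093969 217.763574  ]
```

Both views agree with the plate fit to within a few millimetres. The dial reads about 0.14 and the grip is where predicted. Moving to above the dial.

Call:
step_arm([
  [[0,0,-0.04],[0,0,6.5],1],
  [[0,0,-0.08],[0,0,13],1],
  [[-0.029,-0.026,-0.08],[0,0,19.5],1],
  [[-0.057,-0.053,-0.08],[0,0,26],1],
  [[-0.086,-0.079,-0.08],[0,0,32.5],1],
  [[-0.115,-0.105,-0.08],[0,0,39],1],
  [[-0.143,-0.132,-0.08],[0,0,45.5],1],
  [[-0.172,-0.158,-0.08],[0,0,52],1],
  [[-0.2,-0.184,-0.08],[0,0,58.5],1],
  [[-0.229,-0.211,-0.08],[0,0,65.5],1],
])

```text
time: 0.93
tcp_pos: [0.3876, 0.2695, 0.311]
orientation: [0.718, 0.696, -0.0, -0.0]
force: [0.2, 0.2, 0.0]
gripper_width: 0.999
grasp_force: 0.0
```

Call:
step_arm([
  [[-0.035,0.015,0],[0,0,0],1],
  [[-0.07,0.03,0],[0,0,0],1],
  [[-0.105,0.045,0],[0,0,0],1],
  [[-0.14,0.06,0],[0,0,0],1],
  [[-0.175,0.075,0],[0,0,0],1],
  [[-0.21,0.09,0],[0,0,0],1],
  [[-0.2255,0.095,0.03],[0,0,0],1],
  [[-0.2255,0.095,0.07],[0,0,0],1],
  [[-0.2255,0.095,0.11],[0,0,0],1],
  [[-0.2255,0.095,0.15],[0,0,0],1],
])

```text
time: 1.77
tcp_pos: [0.4762, 0.0427, 0.1598]
orientation: [0.717, 0.697, 0.0, 0.0]
force: [0.6, 1.0, 0.4]
gripper_width: 1.004
grasp_force: 0.0
```

```bash
cat > st.py <<'E'
from h import *
from scipy.spatial.transform import Rotation as R
s=arm.observe(); r=R.from_quat(s["orientation"]).as_matrix()
print(round(s["time"],2),"tcp",np.round(s["tcp_pos"],4),"local",L(s["tcp_pos"]),"\nx",np.round(r[:,0],3),"y",np.round(r[:,1],3),"z",np.round(r[:,2],3),"\nF",np.round(s["force"],1),"w",round(s["gripper_width"],3),"gf",round(s["grasp_force"],1),"q",np.round(s["joint_pos"],2))
E
python3 st.py
```

```text
1.77 tcp [0.4762 0.0427 0.1598] local [-20.5 105.5 159.8] 
x [0.028 1.    0.001] y [ 1.    -0.028  0.001] z [ 0.001  0.    -1.   ] 
F [0.6 1.  0.4] w 1.004 gf 0.0 q [-0.69  0.12  0.58  1.89 -0.07  1.16 -0.11]
```

Call:
step_arm([
  [[0,0,0.035],[0,0,0],0.3],
  [[0,0,0.07],[0,0,0],0.3],
  [[0,0,0.1],[0,0,0],0.3],
  [[0,0,0.12],[0,0,0],0.3],
  [[0,0,0.128],[0,0,0],0.3],
  [[0,0,0.128],[0,0,0],-1],
  [[0,0,0.128],[0,0,0],-1],
  [[0,0,0.128],[0,0,0],-1],
  [[0,0,0.128],[0,0,0],-1],
  [[0,0,0.128],[0,0,0],-1],
], grip_force=60)

```text
time: 2.6
tcp_pos: [0.4774, 0.0439, 0.035]
orientation: [0.717, 0.697, 0.001, 0.0]
force: [-2.6, 0.5, 6.9]
gripper_width: 0.154
grasp_force: 58.9
```

```bash
python3 st.py
```

```text
2.6 tcp [0.4774 0.0439 0.035 ] local [-19.4 104.2  35. ] 
x [0.027 1.    0.002] y [ 1.    -0.027  0.002] z [ 0.002  0.002 -1.   ] 
F [-2.6  0.5  6.9] w 0.154 gf 58.9 q [-0.63  0.3   0.55  2.01 -0.21  0.88 -0.  ]
```

Call:
step_arm([
  [[0,0,-0.002],[0,0,7],-1],
  [[0,0,-0.002],[0,0,14],-1],
  [[0,0,-0.002],[0,0,21],-1],
  [[0,0,-0.002],[0,0,28],-1],
  [[0,0,-0.002],[0,0,35],-1],
  [[0,0,-0.002],[0,0,42],-1],
  [[0,0,-0.002],[0,0,49],-1],
  [[0,0,-0.002],[0,0,56],-1],
  [[0,0,-0.002],[0,0,63],-1],
  [[0,0,-0.002],[0,0,70],-1],
])

```text
time: 3.43
tcp_pos: [0.4765, 0.0444, 0.0352]
orientation: [0.987, 0.158, 0.0, -0.0]
force: [3.6, 2.4, -18.0]
gripper_width: 0.148
grasp_force: 62.7
```

```bash
python3 st.py
```

```text
3.43 tcp [0.4765 0.0444 0.0352] local [-18.9 105.   35.2] 
x [0.95  0.312 0.001] y [ 0.312 -0.95  -0.   ] z [ 0.001  0.001 -1.   ] 
F [  3.6   2.4 -18. ] w 0.148 gf 62.7 q [-0.84  0.35  0.79  2.02 -0.32  0.89 -1.12]
```

Call:
step_arm([
  [[0,0,0.001],[0,0,7.1],-1],
  [[0,0,0.001],[0,0,14.2],-1],
  [[0,0,0.001],[0,0,21.3],-1],
  [[0,0,0.001],[0,0,28.4],-1],
  [[0,0,0.001],[0,0,35.5],-1],
  [[0,0,0.001],[0,0,42.6],-1],
  [[0,0,0.001],[0,0,49.7],-1],
  [[0,0,0.001],[0,0,56.8],-1],
  [[0,0,0.001],[0,0,63.9],-1],
  [[0,0,0.001],[0,0,71],-1],
])

```text
time: 4.27
tcp_pos: [0.4768, 0.0453, 0.0351]
orientation: [0.896, -0.444, -0.0, -0.001]
force: [-0.1, 4.0, -2.1]
gripper_width: 0.148
grasp_force: 64.8
```

```bash
python3 st.py
```

```text
4.27 tcp [0.4768 0.0453 0.0351] local [-18.  104.6  35.1] 
x [ 0.605 -0.796 -0.002] y [-0.796 -0.605 -0.002] z [ 0.001  0.003 -1.   ] 
F [-0.1  4.  -2.1] w 0.148 gf 64.8 q [-1.05  0.47  1.08  2.03 -0.52  0.95 -2.18]
```

Call:
step_arm([
  [[0,0,0],[0,0,0],0.4],
  [[0,0,0],[0,0,0],0.4],
  [[0,0,0],[0,0,0],0.4],
  [[0,0,-0.03],[0,0,0],0.4],
  [[0,0,-0.07],[0,0,0],0.4],
  [[0,0,-0.11],[0,0,-7],0.4],
  [[0,0,-0.15],[0,0,-14],0.4],
  [[0,0,-0.19],[0,0,-21],0.4],
  [[0,0,-0.23],[0,0,-28],0.4],
  [[0,0,-0.26],[0,0,-35],0.4],
])

```text
time: 5.1
tcp_pos: [0.4771, 0.0418, 0.2976]
orientation: [0.989, -0.149, 0.001, -0.001]
force: [0.6, 0.3, 0.8]
gripper_width: 0.701
grasp_force: 0.0
```

Call:
step_arm([
  [[0,0,0],[0,0,-7],0.4],
  [[0,0,0],[0,0,-14],0.4],
  [[0,0,0],[0,0,-21],0.4],
  [[0,0,0],[0,0,-28],0.4],
  [[0,0,0],[0,0,-35],0.4],
  [[0,0,0],[0,0,-42],0.4],
  [[0,0,0],[0,0,-49],0.4],
  [[0,0,0],[0,0,-56],0.4],
  [[0,0,0],[0,0,-63],0.4],
  [[0,0,0],[0,0,-70],0.4],
])

```text
time: 5.93
tcp_pos: [0.4765, 0.0425, 0.2945]
orientation: [0.895, 0.445, 0.0, -0.0]
force: [-1.0, -0.3, -0.1]
gripper_width: 0.7
grasp_force: 0.0
```

Call:
step_arm([
  [[0,0,0],[0,0,-7],0.4],
  [[0,0,0],[0,0,-14],0.4],
  [[0,0,0],[0,0,-21],0.4],
  [[0,0,0],[0,0,-28],0.4],
  [[0,0,0],[0,0,-35],0.4],
  [[0,0,0],[0,0,-42],0.4],
  [[0,0,0],[0,0,-44.5],0.4],
  [[0,0,0],[0,0,-44.5],0.4],
  [[0,0,0],[0,0,-44.5],0.4],
  [[0,0,0],[0,0,-44.5],0.4],
])

```text
time: 6.77
tcp_pos: [0.4765, 0.043, 0.2944]
orientation: [0.663, 0.748, 0.0, -0.0]
force: [-0.1, -0.5, 0.9]
gripper_width: 0.695
grasp_force: 0.0
```

```bash
python3 st.py; cat > pic.py <<'E'
import sys
from h import *
t=sys.argv[1]; im={n:cams.read_camera(n)[:,:,::-1] for n in("top","side")}
for n in im: cv2.imwrite(f"pics/{n}{t}.png",im[n])
a=cv2.resize(im["top"][180:275,150:285],(540,380),interpolation=cv2.INTER_CUBIC)
b=cv2.resize(im["side"][130:250,160:280],None,fx=5,fy=5,interpolation=cv2.INTER_CUBIC)[:,:]
b=cv2.resize(b,(380,380)) if 0 else cv2.resize(im["side"][130:250,160:280],(380,380),interpolation=cv2.INTER_CUBIC)
a=cv2.resize(a,(420,296)); a=cv2.copyMakeBorder(a,0,84,0,0,cv2.BORDER_CONSTANT)
cv2.imwrite(f"pics/c{t}.png",cv2.convertScaleAbs(np.hstack([a,b]),alpha=1.5))
E
python3 pic.py 1
```

```text
6.77 tcp [0.4765 0.043  0.2944] local [-20.3 105.2 294.4] 
x [-0.12   0.993  0.   ] y [0.993 0.12  0.   ] z [ 0.  0. -1.] 
F [-0.1 -0.5  0.9] w 0.695 gf 0.0 q [-1.32  0.02  1.2   1.68 -0.02  1.45  0.01]
```

View pics/c1.png

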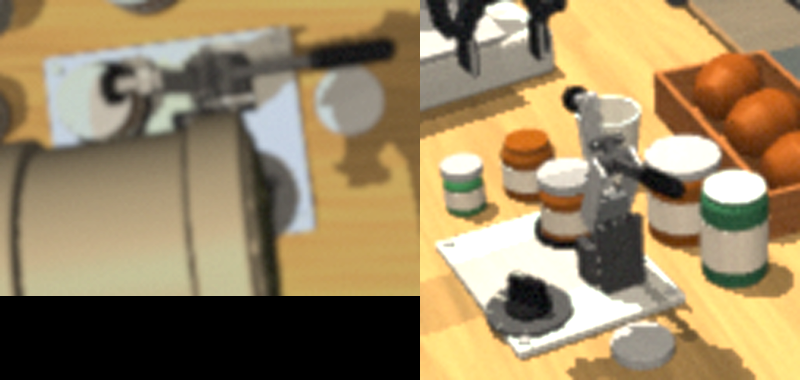

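The side view shows the dial bar turned and the handle still open. The forearm hides the dial in the top view, so I'll check it later. Moving to pinch the grip.

Call:
step_arm([
  [[-0.029,0.026,0],[0,0,0],0.4],
  [[-0.058,0.052,0],[0,0,0],0.4],
  [[-0.087,0.078,0],[0,0,0],0.4],
  [[-0.115,0.105,0],[0,0,0],0.4],
  [[-0.115,0.105,0.02],[0,0,0],0.4],
  [[-0.115,0.105,0.05],[0,0,0],0.4],
  [[-0.115,0.105,0.08],[0,0,0],0.4],
  [[-0.115,0.105,0.1],[0,0,0],0.4],
  [[-0.115,0.105,0.118],[0,0,0],0.4],
  [[-0.115,0.105,0.118],[0,0,0],0.4],
])

```text
time: 7.7
tcp_pos: [0.5926, -0.0574, 0.1723]
orientation: [0.663, 0.749, -0.002, -0.002]
force: [-0.3, 0.8, -0.6]
gripper_width: 0.699
grasp_force: 0.0
```

```bash
python3 st.py; python3 pic.py 2
```

```text
7.7 tcp [ 0.5926 -0.0574  0.1723] local [-133.2    1.2  172.3] 
x [-0.121  0.993  0.001] y [ 0.993  0.121 -0.006] z [-0.006 -0.    -1.   ] 
F [-0.3  0.8 -0.6] w 0.699 gf 0.0 q [-0.71  0.55  1.08  1.57 -0.49  1.33  0.55]
```

View pics/c2.png

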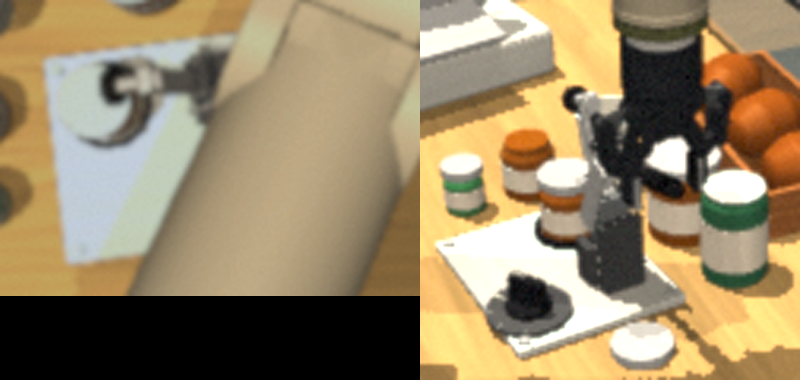

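The side view shows the fingers straddling the black grip. Pinching it gently and lifting along the arc.

Call:
step_arm([
  [[0,0,0],[0,0,0],-1],
  [[0,0,0],[0,0,0],-1],
  [[0,0,0],[0,0,0],-1],
  [[0,0,0],[0,0,0],-1],
  [[0,0,0],[0,0,0],-1],
  [[0.003,0,-0.011],[0,0,0],-1],
  [[0.008,0,-0.021],[0,0,0],-1],
  [[0.0135,0,-0.031],[0,0,0],-1],
  [[0.02,0,-0.04],[0,0,0],-1],
  [[0.027,0,-0.049],[0,0,0],-1],
], grip_force=30)

```text
time: 8.63
tcp_pos: [0.5913, -0.0304, 0.2264]
orientation: [0.663, 0.749, 0.0, 0.0]
force: [1.8, 1.2, -6.9]
gripper_width: 0.219
grasp_force: 31.5
```

```bash
python3 st.py
```

```text
8.63 tcp [ 0.5913 -0.0304  0.2264] local [-106.2   -0.5  226.4] 
x [-0.121  0.993  0.   ] y [0.993 0.121 0.   ] z [ 0.  0. -1.] 
F [ 1.8  1.2 -6.9] w 0.219 gf 31.5 q [-0.78  0.5   1.12  1.51 -0.45  1.41  0.48]
```

Call:
step_arm([
  [[0.008,0,-0.008],[0,0,0],-1],
  [[0.017,0,-0.015],[0,0,0],-1],
  [[0.027,0,-0.021],[0,0,0],-1],
  [[0.037,0,-0.026],[0,0,0],-1],
  [[0.0475,0,-0.03],[0,0,0],-1],
  [[0.0475,0,-0.03],[0,0,0],-1],
  [[0.0475,0,-0.03],[0,0,0],-1],
  [[0.0475,0,-0.03],[0,0,0],-1],
  [[0.0475,0,-0.03],[0,0,0],-1],
  [[0.0475,0,-0.03],[0,0,0],-1],
])

```text
time: 9.47
tcp_pos: [0.586, 0.0159, 0.2557]
orientation: [0.663, 0.749, 0.001, 0.0]
force: [3.4, 1.5, 5.1]
gripper_width: 0.222
grasp_force: 33.6
```

```bash
python3 st.py; python3 pic.py 3
```

```text
9.47 tcp [0.586  0.0159 0.2557] local [-59.6  -0.5 255.7] 
x [-0.121  0.993  0.001] y [0.993 0.121 0.001] z [ 0.001  0.001 -1.   ] 
F [3.4 1.5 5.1] w 0.222 gf 33.6 q [-0.88  0.47  1.14  1.48 -0.43  1.46  0.38]
```

View pics/c3.png

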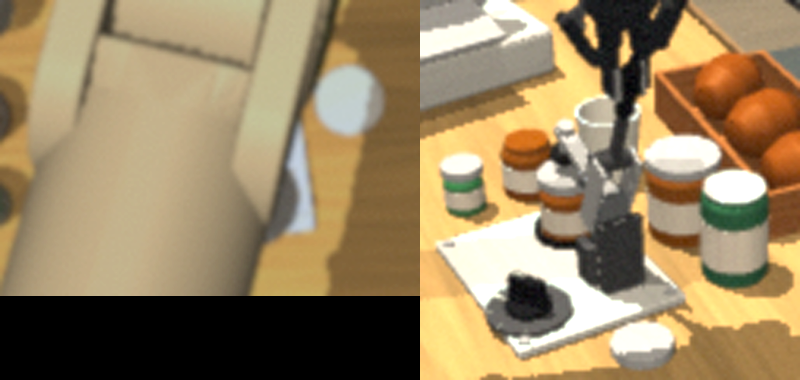

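The handle is at about 1.0 rad. Now I release, lift, and turn a quarter to grip it fore and aft.

Call:
step_arm([
  [[0,0,0],[0,0,0],0.3],
  [[0,0,0],[0,0,0],0.3],
  [[0,0,0],[0,0,0],0.3],
  [[0,0,-0.02],[0,0,0],0.3],
  [[0,0,-0.05],[0,0,0],0.3],
  [[0,0,-0.085],[0,0,0],0.3],
  [[0,0,-0.085],[0,0,7],0.5],
  [[0,0,-0.085],[0,0,14],0.5],
  [[0,0,-0.085],[0,0,21],0.5],
  [[0,0,-0.085],[0,0,28],0.5],
])

```text
time: 10.4
tcp_pos: [0.5851, 0.0155, 0.34]
orientation: [0.826, 0.563, -0.0, -0.0]
force: [-0.6, -0.1, -0.5]
gripper_width: 0.75
grasp_force: 0.0
```

Call:
step_arm([
  [[0,0,0],[0,0,7],0.5],
  [[0,0,0],[0,0,14],0.5],
  [[0,0,0],[0,0,21],0.5],
  [[0,0,0],[0,0,28],0.5],
  [[0,0,0],[0,0,35],0.5],
  [[0,0,0],[0,0,42],0.5],
  [[0,0,0],[0,0,49],0.5],
  [[0,0,0],[0,0,56],0.5],
  [[0,0,0],[0,0,62],0.5],
  [[0,0,0],[0,0,62],0.5],
])

```text
time: 11.23
tcp_pos: [0.5852, 0.0156, 0.3396]
orientation: [0.998, 0.058, -0.001, 0.0]
force: [0.6, 0.0, -0.3]
gripper_width: 0.748
grasp_force: 0.0
```

```bash
python3 st.py; python3 pic.py 4
```

```text
11.23 tcp [0.5852 0.0156 0.3396] local [-5.980e+01  3.000e-01  3.396e+02] 
x [ 0.993  0.115 -0.002] y [ 0.115 -0.993  0.   ] z [-0.002 -0.001 -1.   ] 
F [ 0.6  0.  -0.3] w 0.748 gf 0.0 q [-0.94  0.64  1.49  1.31 -0.64  1.73 -1.04]
```

View pics/c4.png

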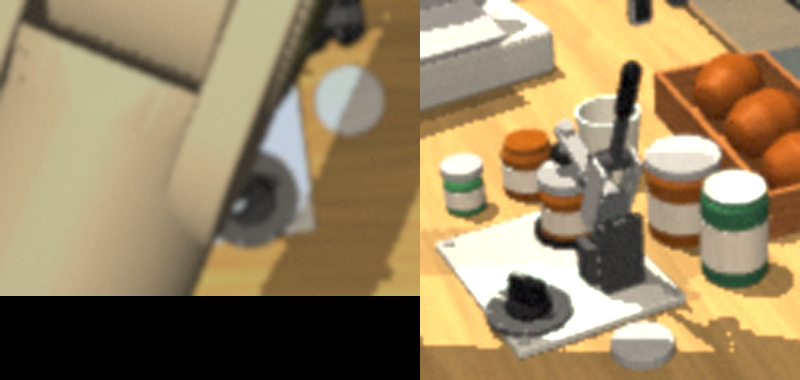

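Call:
step_arm([
  [[0,0.007,0],[6,0,0],0.5],
  [[0,0.014,0],[12,0,0],0.5],
  [[0,0.021,0],[18,0,0],0.5],
  [[0,0.021,0],[18,0,0],0.5],
  [[0,0.021,0],[18,0,0],0.5],
  [[0,0.021,0],[18,0,0],0.5],
  [[0,0.021,0],[18,0,0],0.5],
  [[0,0.021,0],[18,0,0],0.5],
  [[0,0.021,0],[18,0,0],0.5],
  [[0,0.021,0],[18,0,0],0.5],
])

```text
time: 12.17
tcp_pos: [0.5881, -0.0036, 0.3402]
orientation: [0.986, 0.061, -0.01, -0.156]
force: [0.5, 0.9, 0.4]
gripper_width: 0.749
grasp_force: 0.0
```

```bash
python3 st.py
```

```text
12.17 tcp [ 0.5881 -0.0036  0.3402] local [-79.3  -0.5 340.2] 
x [ 0.992  0.124 -0.   ] y [ 0.118 -0.944 -0.309] z [-0.038  0.306 -0.951] 
F [0.5 0.9 0.4] w 0.749 gf 0.0 q [-0.63  0.6   1.3   1.27 -0.83  1.86 -0.94]
```

Call:
step_arm([
  [[0,0.001,0.03],[0,0,0],0.5],
  [[0,0.001,0.055],[0,0,0],0.5],
  [[0,0.001,0.078],[0,0,0],0.5],
  [[0,0.001,0.078],[0,0,0],0.5],
  [[0,0.001,0.078],[0,0,0],-1],
  [[0,0.001,0.078],[0,0,0],-1],
  [[0,0.001,0.078],[0,0,0],-1],
  [[0,0.001,0.078],[0,0,0],-1],
  [[0,0.001,0.078],[0,0,0],-1],
  [[0,0.001,0.078],[0,0,0],-1],
], grip_force=40)

```text
time: 13.0
tcp_pos: [0.5858, 0.017, 0.2676]
orientation: [0.986, 0.06, -0.008, -0.156]
force: [0.3, -0.9, 6.9]
gripper_width: 0.221
grasp_force: 39.2
```

```bash
python3 st.py
```

```text
13.0 tcp [0.5858 0.017  0.2676] local [-58.5  -0.5 267.6] 
x [0.993 0.12  0.003] y [ 0.115 -0.944 -0.309] z [-0.035  0.307 -0.951] 
F [ 0.3 -0.9  6.9] w 0.221 gf 39.2 q [-0.71  0.62  1.3   1.43 -0.85  1.72 -0.91]
```

Call:
step_arm([
  [[0,-0.0038,0.0001],[-2,0,0],-1],
  [[0,-0.0075,0.0003],[-4,0,0],-1],
  [[0,-0.0113,0.0006],[-6,0,0],-1],
  [[0,-0.0169,0.0013],[-9,0,0],-1],
  [[0,-0.0225,0.0024],[-12,0,0],-1],
  [[0,-0.028,0.0037],[-15,0,0],-1],
  [[0,-0.0334,0.0053],[-18,0,0],-1],
  [[0,-0.0369,0.0065],[-20,0,0],-1],
  [[0,-0.0405,0.0079],[-22,0,0],-1],
  [[0,-0.0439,0.0093],[-24,0,0],-1],
])

```text
time: 13.83
tcp_pos: [0.5809, 0.0611, 0.2733]
orientation: [0.997, 0.06, 0.005, 0.054]
force: [-0.6, -2.0, 10.0]
gripper_width: 0.216
grasp_force: 40.2
```

```bash
python3 st.py
```

```text
13.83 tcp [0.5809 0.0611 0.2733] local [-14.2  -0.7 273.3] 
x [0.993 0.12  0.004] y [ 0.119 -0.987  0.108] z [ 0.017 -0.106 -0.994] 
F [-0.6 -2.  10. ] w 0.216 gf 40.2 q [-1.13  0.69  1.5   1.46 -0.59  1.56 -1.13]
```

Call:
step_arm([
  [[0,-0.0038,0.0],[-2,0,0],-1],
  [[0,-0.0075,0.0],[-4,0,0],-1],
  [[0,-0.0113,0.0004],[-6,0,0],-1],
  [[0,-0.015,0.0008],[-8,0,0],-1],
  [[0,-0.0187,0.0014],[-10,0,0],-1],
  [[0,-0.0225,0.002],[-12,0,0],-1],
  [[0,-0.0261,0.003],[-14,0,0],-1],
  [[0,-0.0298,0.004],[-16,0,0],-1],
  [[0,-0.0334,0.005],[-18,0,0],-1],
  [[0,-0.0369,0.006],[-20,0,0],-1],
])

```text
time: 14.67
tcp_pos: [0.5769, 0.0976, 0.2634]
orientation: [0.972, 0.059, 0.016, 0.226]
force: [2.1, -12.6, 13.4]
gripper_width: 0.22
grasp_force: 40.5
```

```bash
python3 st.py
```

```text
14.67 tcp [0.5769 0.0976 0.2634] local [ 22.6  -0.8 263.4] 
x [0.993 0.122 0.004] y [ 0.107 -0.891  0.442] z [ 0.057 -0.438 -0.897] 
F [  2.1 -12.6  13.4] w 0.22 gf 40.5 q [-1.32  0.84  1.52  1.45 -0.39  1.49 -1.33]
```

The handle is at the stop (about 1.75). Letting go, with the hand backed slightly off along its axis.

Call:
step_arm([
  [[0,0,0],[0,0,0],0.2],
  [[0,0,0],[0,0,0],0.2],
  [[0,0,0],[0,0,0],0.2],
  [[0,0,0],[0,0,0],0.2],
  [[0,0,0],[0,0,0],0.2],
  [[0,0,0],[0,0,0],0.2],
  [[0,0,0],[0,0,0],0.2],
  [[0,0,0],[0,0,0],0.2],
  [[0,0,0],[0,0,0],0.2],
  [[0,0,0],[0,0,0],0.2],
])

```text
time: 15.5
tcp_pos: [0.5755, 0.0981, 0.2607]
orientation: [0.973, 0.059, 0.014, 0.225]
force: [0.2, 0.1, 0.1]
gripper_width: 0.603
grasp_force: 0.0
```

```bash
python3 st.py; python3 pic.py 5
```

```text
15.5 tcp [0.5755 0.0981 0.2607] local [ 23.2   0.5 260.7] 
x [ 0.993  0.121 -0.   ] y [ 0.109 -0.892  0.438] z [ 0.053 -0.435 -0.899] 
F [0.2 0.1 0.1] w 0.603 gf 0.0 q [-1.32  0.84  1.52  1.46 -0.4   1.49 -1.33]
```

View pics/c5.png

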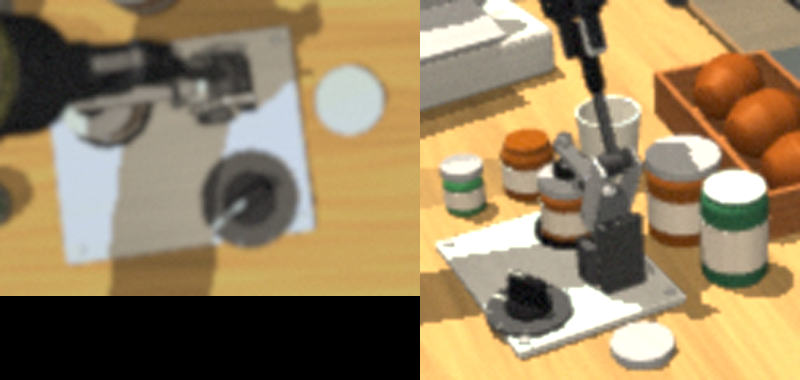

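The pointer stands on the long mark in the top view. The handle leans past upright towards the jar with no force on the hand, so it is locked and free. Regripping to swing back.

Call:
step_arm([
  [[0,0,0],[0,0,0],-1],
  [[0,0,0],[0,0,0],-1],
  [[0,0,0],[0,0,0],-1],
  [[0,0,0],[0,0,0],-1],
  [[0,0.0075,0.0003],[4,0,0],-1],
  [[0,0.015,0.001],[8,0,0],-1],
  [[0,0.0225,0.0024],[12,0,0],-1],
  [[0,0.0298,0.0042],[16,0,0],-1],
  [[0,0.0369,0.0065],[20,0,0],-1],
  [[0,0.0439,0.0093],[24,0,0],-1],
])

```text
time: 16.43
tcp_pos: [0.5805, 0.0539, 0.2721]
orientation: [0.998, 0.06, 0.001, 0.016]
force: [-0.6, -1.9, -8.9]
gripper_width: 0.22
grasp_force: 39.5
```

Call:
step_arm([
  [[0,0.0056,0.0001],[3,0,0],-1],
  [[0,0.0113,0.0006],[6,0,0],-1],
  [[0,0.0169,0.0013],[9,0,0],-1],
  [[0,0.0225,0.0024],[12,0,0],-1],
  [[0,0.028,0.0037],[15,0,0],-1],
  [[0,0.0334,0.0053],[18,0,0],-1],
  [[0,0.0387,0.0072],[21,0,0],-1],
  [[0,0.0439,0.0093],[24,0,0],-1],
  [[0,0.049,0.0118],[27,0,0],-1],
  [[0,0.054,0.0145],[30,0,0],-1],
])

```text
time: 17.27
tcp_pos: [0.5866, 0.001, 0.2587]
orientation: [0.968, 0.059, -0.016, -0.243]
force: [-4.5, 3.9, -3.6]
gripper_width: 0.216
grasp_force: 40.3
```

```bash
python3 st.py
```

```text
17.27 tcp [0.5866 0.001  0.2587] local [-74.5   0.6 258.7] 
x [ 0.993  0.121 -0.002] y [ 0.106 -0.875 -0.473] z [-0.059  0.469 -0.881] 
F [-4.5  3.9 -3.6] w 0.216 gf 40.3 q [-0.49  0.61  1.11  1.41 -0.91  1.78 -0.85]
```

Call:
step_arm([
  [[0,0.0038,0.0001],[2,0,0],-1],
  [[0,0.0075,0.0003],[4,0,0],-1],
  [[0,0.0113,0.0006],[6,0,0],-1],
  [[0,0.015,0.001],[8,0,0],-1],
  [[0,0.0187,0.0016],[10,0,0],-1],
  [[0,0.0225,0.0024],[12,0,0],-1],
  [[0,0.0261,0.0032],[14,0,0],-1],
  [[0,0.0298,0.0042],[16,0,0],-1],
  [[0,0.0334,0.0053],[18,0,0],-1],
  [[0,0.0369,0.0065],[20,0,0],-1],
])

```text
time: 18.1
tcp_pos: [0.5898, -0.0278, 0.2354]
orientation: [0.911, 0.055, -0.026, -0.408]
force: [-7.1, 5.4, -2.7]
gripper_width: 0.222
grasp_force: 40.2
```

```bash
python3 st.py
```

```text
18.1 tcp [ 0.5898 -0.0278  0.2354] local [-103.5    0.6  235.4] 
x [ 0.992  0.122 -0.003] y [ 0.079 -0.661 -0.746] z [-0.093  0.74  -0.666] 
F [-7.1  5.4 -2.7] w 0.222 gf 40.2 q [-0.15  0.76  0.92  1.35 -1.12  1.98 -0.72]
```

Call:
step_arm([
  [[0,0,0],[0,0,0],0.2],
  [[0,0,0],[0,0,0],0.2],
  [[0,0,0],[0,0,0],0.2],
  [[0,0,-0.015],[0,0,0],0.2],
  [[0,0,-0.035],[0,0,0],0.2],
  [[0,0,-0.055],[0,0,0],0.2],
  [[0,0,-0.075],[0,0,0],0.2],
  [[0,0,-0.075],[0,0,0],0.2],
  [[0,0,-0.075],[0,0,0],0.2],
  [[0,0,-0.075],[0,0,0],0.2],
])

```text
time: 18.93
tcp_pos: [0.5978, -0.083, 0.286]
orientation: [0.912, 0.056, -0.024, -0.406]
force: [-0.2, -0.1, -0.2]
gripper_width: 0.599
grasp_force: 0.0
```

```bash
python3 st.py; python3 pic.py 6
```

```text
18.93 tcp [ 0.5978 -0.083   0.286 ] local [-159.2   -1.   286. ] 
x [0.993 0.122 0.001] y [ 0.082 -0.664 -0.743] z [-0.09   0.738 -0.669] 
F [-0.2 -0.1 -0.2] w 0.599 gf 0.0 q [ 0.04  0.73  0.76  1.17 -1.05  2.04 -0.81]
```

View pics/c6.png

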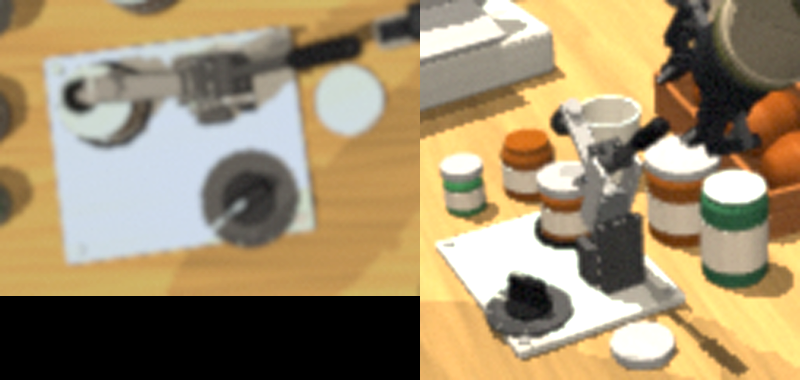

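Call:
step_arm([
  [[0,-0.0165,-0.015],[-3,0,0],0.2],
  [[0,-0.0327,-0.0294],[-8,0,0],0.2],
  [[0,-0.0327,-0.0294],[-15,0,0],-1],
  [[0,-0.0327,-0.0294],[-22,0,0],-1],
  [[0,-0.0327,-0.0294],[-29,0,0],-1],
  [[0,-0.0327,-0.0294],[-36,0,0],-1],
  [[0,-0.0327,-0.0294],[-43,0,0],-1],
  [[0,-0.044,-0.017],[-48,0,0],-1],
  [[0,-0.0554,-0.004],[-48,0,0],-1],
  [[0,-0.0554,-0.004],[-48,0,0],-1],
])

```text
time: 19.87
tcp_pos: [0.5939, -0.0412, 0.3289]
orientation: [0.998, 0.067, -0.001, -0.001]
force: [-0.0, 0.2, -0.2]
gripper_width: 0.001
grasp_force: 0.0
```

```bash
python3 st.py
```

```text
19.87 tcp [ 0.5939 -0.0412  0.3289] local [-117.3   -1.9  328.9] 
x [ 0.991  0.133 -0.001] y [ 0.133 -0.991 -0.002] z [-0.002  0.002 -1.   ] 
F [-0.   0.2 -0.2] w 0.001 gf 0.0 q [-0.69  0.43  1.05  1.3  -0.38  1.61 -1.13]
```

Call:
step_arm([
  [[-0.002,0.006,0.03],[0,0,0],-1],
  [[-0.002,0.006,0.055],[0,0,0],-1],
  [[-0.002,0.006,0.07],[0,0,0],-1],
  [[-0.002,0.006,0.08],[0,0,0],-1],
  [[-0.002,0.006,0.09],[0,0,0],-1],
  [[-0.002,0.006,0.1],[0,0,0],-1],
  [[-0.002,0.006,0.108],[0,0,0],-1],
  [[-0.002,0.006,0.116],[0,0,0],-1],
  [[-0.002,0.006,0.124],[0,0,0],-1],
  [[-0.002,0.006,0.13],[0,0,0],-1],
])

```text
time: 20.7
tcp_pos: [0.5936, -0.0574, 0.2026]
orientation: [0.998, 0.06, 0.002, 0.0]
force: [-16.9, 2.0, 58.1]
gripper_width: 0.003
grasp_force: 28.4
```

```bash
python3 st.py
```

```text
20.7 tcp [ 0.5936 -0.0574  0.2026] local [-133.3    0.3  202.6] 
x [0.993 0.12  0.004] y [ 0.12  -0.993  0.001] z [ 0.004 -0.001 -1.   ] 
F [-16.9   2.   58.1] w 0.003 gf 28.4 q [-0.68  0.49  1.02  1.54 -0.42  1.35 -1.07]
```

The handle is at its open stop, with the force risen to 58 N. Retreating and checking.

Call:
step_arm([
  [[0,0,-0.02],[0,0,0],-1],
  [[0,0,-0.05],[0,0,0],-1],
  [[0,0,-0.08],[0,0,0],-1],
  [[0,0,-0.11],[0,0,0],-1],
  [[0,0.04,-0.12],[0,0,0],-1],
  [[0,0.08,-0.12],[0,0,0],-1],
  [[0,0.12,-0.12],[0,0,0],-1],
  [[0,0.15,-0.12],[0,0,0],-1],
  [[0,0.15,-0.12],[0,0,0],-1],
  [[0,0.15,-0.12],[0,0,0],-1],
])

```text
time: 21.53
tcp_pos: [0.6095, -0.2081, 0.3192]
orientation: [0.998, 0.058, -0.001, 0.0]
force: [-0.6, 0.4, 0.1]
gripper_width: 0.002
grasp_force: 0.0
```

```bash
python3 st.py; python3 pic.py 7
```

```text
21.53 tcp [ 0.6095 -0.2081  0.3192] local [-284.8    1.6  319.2] 
x [ 0.993  0.116 -0.001] y [ 0.116 -0.993  0.   ] z [-0.001 -0.    -1.   ] 
F [-0.6  0.4  0.1] w 0.002 gf 0.0 q [-0.31  0.56  1.02  1.17 -0.47  1.64 -0.87]
```

View pics/c7.png

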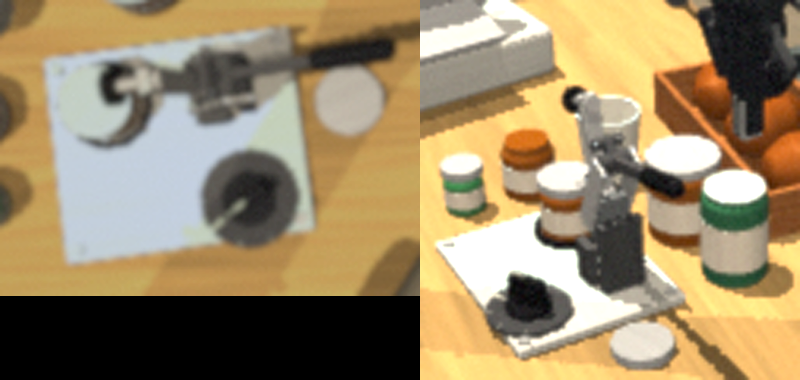

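The handle is fully open, with its tip at the same pixels as before the lift. The dial pointer is on the mark, the jar is in its nest and the hand is clear.

```bash
python3 -c "
from bench import finish_job
print(finish_job())"
```

```text
the job is handed in; nothing more can be done
None
```

I handed the job in at about 21.6 s: the dial stands at the long mark, the clamp was locked, let go and swung back fully open, and the jar is in its nest; I took the lid to be home from the lock and did not measure it, and no verdict came back.

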